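Clear the LED board jig: park its pin, scrape off the break-off strips

TASK

Clear the board jig for the next LED panel: draw the T-handled locating pin up out of its bore and park it in the notch of the pin rest, hanging by its collar, fully home and upright. Then, with the scraper block, sweep the three loose break-off strips off the jig plate into its waste tray (they are sharp: the gripper must not touch them), and stand the scraper back on the bench clear of the jig. Leave the other things on the bench where they are.

Things in the scene. Friction and masses are not known exactly. Their poses are not given: they have to be found in the camera images.
- jig: Board jig, fixed: dark steel plate block 260 (local x) x 176 (y) x 45 mm high; origin at the centre of its underside, on the bench. On its top, rims 12 mm high, 6 mm wide, run along both long sides (164 mm clear between them) and the -x end (inner face at x -124). The +x end (x +130) is open and drops into a waste tray.
- bore (a point): Mouth of the jig's bore, at the plate's centre on its top face: 21.5 mm wide, 40 mm deep, vertical. The pin starts in it.
- tray (a point): Centre of the floor (z 4 mm) of the steel waste tray fixed to the jig's +x end: inside jig x 130 to 240, 168 mm wide, walls up to z 34. Axes as jig.
- pin: Steel locating pin, 118 mm tall, upright; origin at the centre of its foot. From the foot: body 20 mm thick to z 50, neck 11 mm thick z 50 to 68, collar 34 mm across z 68 to 76, stem 14 mm thick to z 96, cross bar z 96 to 118, 70 mm long (local x) and 16 mm thick (y). About 250 g. In the bore its foot is 5 mm above the bench.
- pin_collar (a point): On the pin's axis at the underside of the collar (z 68 mm).
- pin_bar (a point): Centre of the pin's cross bar (z 107 mm): the place to grip, across the 16 mm.
- rest: Pin rest, fixed by the jig's local +y side: foot, post and a level fork plate 8 mm thick (z 122 to 130 mm), 60 mm wide. Notch 16 mm wide, open to local -x, flared mouth starting at x -49, closed end at x +6.5; post at x 29 to 43. Only the pin's neck fits the notch, not its body or collar: slide it in sideways. Origin on the bench under the seat.
- seat (a point): Where the pin's collar underside centre rests when parked: on the fork's top (z 130 mm), at the closed end of the notch. Axes as rest.
- scraper: Scraper block standing on the bench: grey foot 30 (local x) x 150 (y) x 30 mm high, wooden spine on top 22 (x) x 80 (y) mm up to z 76. Origin at the centre of its underside. About 280 g.
- scraper_grip (a point): Where to grip the scraper's spine, z 56 mm, fingers closing along local x.
- strip_a: Loose aluminium break-off strip 70 (local x) x 14 x 6 mm, lying on the jig plate; origin at the centre of its underside.
- strip_b: Loose aluminium break-off strip 70 (local x) x 14 x 6 mm, lying on the jig plate; origin at the centre of its underside.
- strip_c: Loose aluminium break-off strip 70 (local x) x 14 x 6 mm, lying on the jig plate; origin at the centre of its underside.
- housing: Bystander: grey lamp housing, upright cylinder 80 mm across, 105 mm high; origin under its centre.
- cap: Bystander: grey screw ring lying flat, 90 mm across, 22 mm high; origin under its centre.
- bottle: Bystander: white flux bottle, upright, 48 mm across, 130 mm high; origin under its centre.
- spool: Bystander: black spool, upright, 60 mm across, 50 mm high; origin under its centre.
- jar: Bystander: amber jar, upright, 60 mm across, 70 mm high; origin under its centre.

How it is judged (in metres and radians):
On the way, in this order (a step that is already met when the one before it is completed fails the run):
1. the pin hangs in the notch of the rest, let go, with all three strips still on the plate (horizontal distance between pin_collar and seat below 0.01 m and z of pin_collar in the frame of seat between -0.003 and 0.004 m and angle between pin's own z axis and vertical below 0.1 rad and contact force between the fingers and pin below 0.1 N and x of each of strip_a, strip_b, strip_c in the frame of jig below 0.13 m), for 0.3 s.
2. all three strips are in the waste tray (x of strip_a in the frame of jig between 0.132 and 0.243 m and y of strip_a in the frame of jig between -0.086 and 0.086 m and z of each of strip_a, strip_b, strip_c in the frame of jig below 0.036 m and x of strip_b in the frame of jig between 0.132 and 0.243 m and y of strip_b in the frame of jig between -0.086 and 0.086 m and x of strip_c in the frame of jig between 0.132 and 0.243 m and y of strip_c in the frame of jig between -0.086 and 0.086 m), for 0.2 s.
At the end, for the whole second after the job is handed in: Pin hangs upright (0.1 rad) in the notch, collar on the fork (-3 to +4 mm), within 10 mm of the seat; all strips in the waste tray (centres inside its walls, below 36 mm); scraper upright (0.1 rad) on the bench, clear of jig and tray; all at rest (all of step 2 and horizontal distance between pin_collar and seat below 0.01 m and z of pin_collar in the frame of seat between -0.003 and 0.004 m and angle between each of pin, scraper's own z axis and vertical below 0.1 rad and (x of scraper in the frame of jig below -0.14 m or x of scraper in the frame of jig above 0.25 m or y of scraper in the frame of jig below -0.1 m or y of scraper in the frame of jig above 0.1 m) and height (world z) of scraper below 0.006 m and linear speed of each of pin, scraper, strip_a, strip_b, strip_c below 0.02 m/s); the robot touches nothing.
It fails at once if the gripper or arm touches a strip (contact force between any of the fingers, the arm and strip_a above 0.5 N or contact force between any of the fingers, the arm and strip_b above 0.5 N or contact force between any of the fingers, the arm and strip_c above 0.5 N).
It fails at once if a bystander (housing, ring, bottle, spool, jar) is moved by more than 30 mm (distance of any of housing, cap, bottle, spool, jar from where it was at the start of the episode above 0.03 m).
It also fails if it takes over 64 s, if anything falls off the work surface, if the arm or the gripper's body presses on something with over 40 N, if the wrist force passes 120 N, or if a joint passes its speed limit or range.

ROBOT

A 6-joint arm with a two-finger parallel gripper is mounted at the origin on the work surface. World frame = base frame: x ahead of the robot, y to its left, z up, the work surface at z = 0. Lengths are in mm, angles in rad, forces in N, time in s.
With the tool pointing down it reaches from about 400 to 825 mm from the base axis. Payload 7 kg.
Tool frame: the origin (TCP) lies at the very end of the fingers, on their centre line; the grasp point (between the pads) lies 19 mm behind it; z points along the fingers, y is the direction in which the jaws open and shut (so a half turn about z gives the same grasp; the last joint's range is limited). The gripper opens to 88 mm and grips with 3 to 60 N. Pads are 19 mm wide; open, the fingers measure 130 mm over their backs; the gripper's body (78 mm by 193 mm) begins 47 mm behind the grasp point.
Start: joints at [1.484, 0.359, 0.012, 0, -1.224, -0.288], TCP at [247.115, 628.116, 226.561] pointing down, gripper open.
Joint ranges: [-3.07, 3.07], [-1.43, 2.12], [-1.02, 1.25], [-3.03, 1.67], [-3.05, -0], [-3.03, 3.03]. Speed limits (rad/s): [2.39, 2.39, 3.01, 3.14, 3.14, 3.14].

INTERFACE

Orientations are given as a unit quaternion [x, y, z, w].
In Python, from plant import bot gives the robot as it stands. Calls block until the motion is done:
- bot.move_ptp(position, orientation): joint-space move of the TCP to a pose.
- bot.line_to(position, velocity=150, ori=None): straight line of the TCP; ori=None keeps the orientation; velocity is the mean speed in mm/s.
- bot.move_joints(angles): joint-space move.
- bot.move_gripper(opening, force=None): finger opening in mm; force is the grip in N (None keeps the last); returns when the fingers have stopped.
- bot.pause(seconds).
- bot.solve_ik(position, orientation): joint angles nearest the present ones, or None.
- bot.read_state(): the state.
- bot.camera(name): name is "scene" or "top" or "wrist"; returns the picture (400x640x3 uint8, red, green, blue); there is no depth.
- bot.get_calibration(name): a dict with "fx", "fy", "cx", "cy" (pixels), "view" (4x4, takes a point from world to camera coordinates); the wrist camera has in their place "T_tool_cam" (4x4, takes a point from camera to tool coordinates, whose origin is the TCP and whose axes are the flange's). Camera axes: x right, y up, looking along -z (the intrinsics and any distortion apply to the point x, -y, -z); pixel columns grow to the right and rows downward; lengths in mm; the calibration is good to about 2 mm. A picture is of the moment at which its call begins: read the wrist's pose just before it. get_calibration takes no time and is no camera call.
A pose or a line that the arm cannot do raises bot.Unreachable and nothing moves.
- bot.close_job(): hands the job in, once; it reports no verdict.
The state is a dict: "t": time; "joint_pos": joint angles; "qvel": joint speeds; "tau": joint torques, N m; "tcp_pos": TCP position; "eef_rot": TCP orientation; "contact_force": force on the tool from outside, world axes, zero at the start; "moment": the same for the moment, N m; "width": finger opening in mm.
Only numpy, scipy, OpenCV 4.12 (cv2) and the standard library are available. Lean on these libraries where they do the work, as an engineer would, in place of code of your own. Each camera call takes 0.05 s, during which the arm holds its last target. There are 200 camera calls.

## Working session

There is one attempt and no reset: what is moved stays moved. The work goes in short steps, each a Python script; the robot and the scene stay as the last script left them, time stands still between calls to the robot, and variables do not carry over. Pictures are saved under pics/ and viewed, about 8 in all and at most 12, crops included, and the job is handed in when it is done.

```bash
mkdir -p pics; ls
python3 - <<'E'
from plant import bot
import cv2,numpy as np
np.set_printoptions(precision=4,suppress=True)
for n in("top","scene"):
    im=bot.camera(n); cv2.imwrite(f"pics/{n}0.png",im[:,:,::-1]); print(n,bot.get_calibration(n))
print(bot.get_calibration("wrist")); print(bot.read_state())
E
```

```text
pics
top {'fx': 410.89913480657367, 'fy': 410.89913480657367, 'cx': 320.2963033528892, 'cy': 200.11476878845417, 'view': array([[   0.0102,   -0.9999,   -0.0039,   34.3514],
       [   0.9954,    0.0097,    0.0955, -616.7122],
       [  -0.0955,   -0.0048,    0.9954, -989.6462],
       [   0.    ,    0.    ,    0.    ,    1.    ]])}
scene {'fx': 499.05262310625903, 'fy': 499.05262310625903, 'cx': 323.7735728138816, 'cy': 209.64870150938205, 'view': array([[    0.0992,     0.995 ,    -0.0112,   -69.5091],
       [   -0.5906,     0.0679,     0.8041,   265.1   ],
       [    0.8009,    -0.0731,     0.5944, -1712.7705],
       [    0.    ,     0.    ,     0.    ,     1.    ]])}
{'fx': 339.37489040972565, 'fy': 339.37489040972565, 'cx': 321.21111775079106, 'cy': 203.10835204146878, 'T_tool_cam': array([[  -0.0015,    0.964 ,    0.2659,   72.6569],
       [   1.    ,    0.0017,   -0.0006,   -0.7045],
       [  -0.001 ,    0.2659,   -0.964 , -157.1556],
       [   0.    ,    0.    ,    0.    ,    1.    ]])}
{'t': 0.1, 'joint_pos': array([ 1.4841,  0.3593,  0.0112, -0.0003, -1.2241, -0.2881]), 'qvel': array([-0.0002, -0.002 ,  0.0022,  0.0011,  0.002 ,  0.001 ]), 'tau': array([ -0.0022, -58.4163,  29.375 ,   7.0156,   0.0102,  -0.    ]), 'tcp_pos': array([246.9701, 627.7418, 225.7247]), 'eef_rot': array([ 0.9825, -0.1864, -0.0001,  0.0007]), 'contact_force': array([ 0.4549, -1.1735,  0.4178]), 'moment': array([-0.0211,  0.0287,  0.018 ]), 'width': 87.41283172596277}
```

View pics/top0.png

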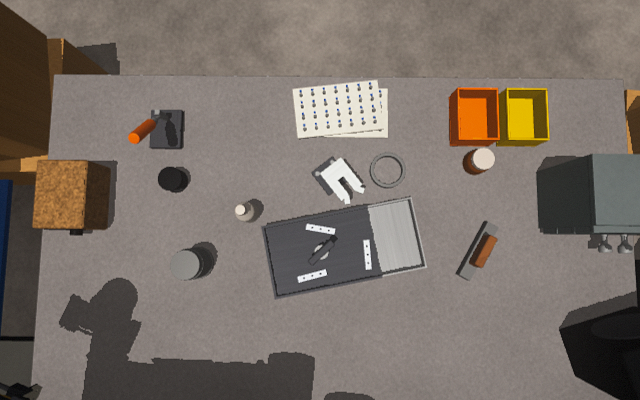

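View pics/scene0.png

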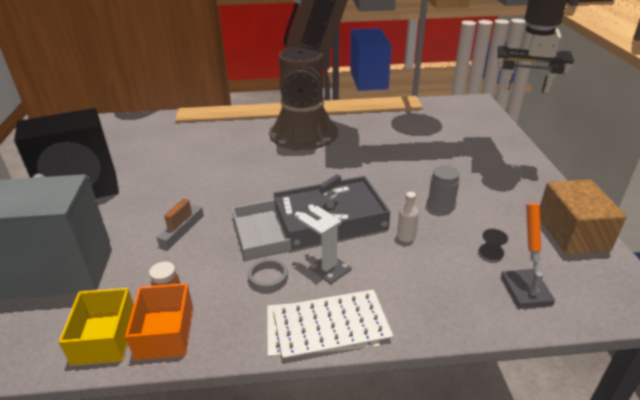

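The top view shows the jig at about (345,248) with its tray to the right, the fork at (340,180) with the mouth facing lower right, and the scraper at (480,250). I'll zoom in on these and save a wrist view from above them.

```bash
cat > h.py <<'E'
import numpy as np,cv2
from plant import bot
from scipy.spatial.transform import Rotation as R
np.set_printoptions(precision=2,suppress=True)
def extr(n,st=None):
    c=bot.get_calibration(n)
    if n!="wrist": T=np.linalg.inv(c["view"])
    else:
        W=np.eye(4);W[:3,:3]=R.from_quat(st["eef_rot"]).as_matrix();W[:3,3]=st["tcp_pos"];T=W@c["T_tool_cam"]
    return c,T
def ray(px,z,n="top",st=None):
    c,T=extr(n,st);px=np.atleast_2d(px).astype(float)
    d=np.c_[(px[:,0]-c["cx"])/c["fx"],-(px[:,1]-c["cy"])/c["fy"],-np.ones(len(px))]@T[:3,:3].T
    return T[:3,3]+d*((z-T[2,3])/d[:,2])[:,None]
def down(yaw):
    "tool down, jaw (y) axis at world angle yaw"
    y=np.array([np.cos(yaw),np.sin(yaw),0]);z=np.array([0,0,-1.]);x=np.cross(y,z)
    return R.from_matrix(np.c_[x,y,z]).as_quat()
def snap(name,n="wrist"):
    st=bot.read_state();im=bot.camera(n)
    cv2.imwrite(f"pics/{name}.png",im[:,:,::-1]);np.save(f"pics/{name}.npy",st,allow_pickle=True)
    return im,st
def load(name): return cv2.imread(f"pics/{name}.png"),np.load(f"pics/{name}.npy",allow_pickle=True).item()
E
python3 - <<'E'
from h import *
im=cv2.imread("pics/top0.png")
cv2.imwrite("pics/c1.png",cv2.resize(im[150:305,255:455],None,fx=4,fy=3.87,interpolation=cv2.INTER_CUBIC)[:600])
# rough
print("jig rim corners",ray([[263,227],[276,297],[426,267],[410,199]],57)[:,:2])
print("scraper spine",ray([[484,251]],76),ray([[459,276],[496,223]],30)[:,:2])
print("fork",ray([[345,198],[361,188],[322,165],[335,157]],130)[:,:2])
print("bar",ray([[310,263],[336,236]],123)[:,:2])
for yaw in (0,np.pi/2,-np.pi/2): print(bot.solve_ik([500,-40,400],down(yaw)))
E
```

```text
jig rim corners [[ 547.55  177.2 ]
 [ 382.9   142.62]
 [ 456.66 -212.19]
 [ 618.53 -175.97]]
scraper spine [[ 496.24 -343.28   76.  ]] [[ 434.12 -298.86]
 [ 563.93 -392.69]]
fork [[612.   -15.16]
 [634.87 -50.9 ]
 [686.23  36.98]
 [704.8    7.82]]
bar [[466.93  61.48]
 [527.22   4.17]]
[ 2.67 -1.35 -0.05  0.   -2.87  0.47]
[ 0.31  0.   -0.05  0.   -1.52 -1.88]
[ 0.31  0.   -0.05  0.   -1.52  1.26]
```

View pics/c1.png

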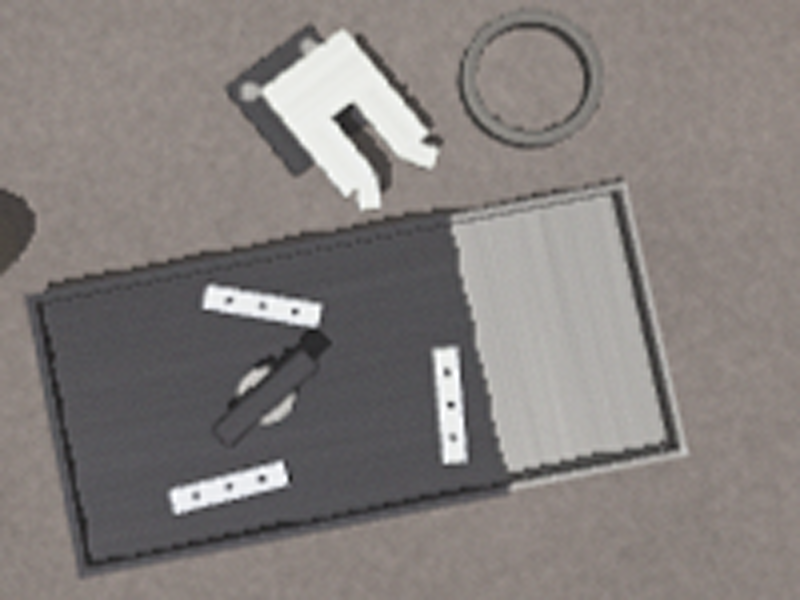

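The zoom shows:
- the bar running from lower left to upper right at about (270,390), roughly -43° in world
- the three strips at (262,305), (230,487) and (450,405)
- the fork mouth at (395,180), opening toward the tray end of the jig

Next I'll take wrist views from nearer.

Run:
```python
from h import *
q=down(np.deg2rad(-78.6))
bot.move_ptp([480,15,290],q); a,s=snap("wA"); print(s["t"],s["tcp_pos"])
bot.move_ptp([610,-20,290],q); b,s=snap("wB"); print(s["t"],s["tcp_pos"],s["joint_pos"])
cv2.imwrite("pics/wAB.png",cv2.resize(np.vstack([a,b])[:,:,::-1],(480,600),interpolation=cv2.INTER_AREA))
```

```text
2.45 [480.16  15.5  289.88]
3.1 [610.39 -20.02 288.68] [ 0.29  0.22 -0.04 -0.   -1.31  1.48]
```

View pics/wAB.png

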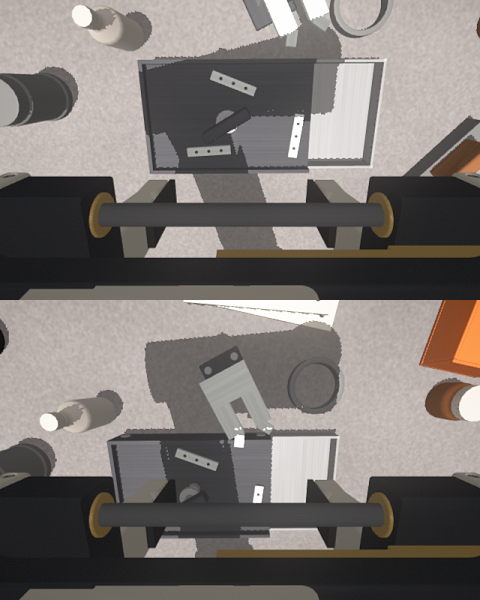

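Run:
```python
from h import *
a,_=load("wA");b,_=load("wB")
# full-res coords: shown A/B scale 640/480=1.333
A=a[70:250,180:430];B=b[50:230,240:480]
z=lambda im:cv2.resize(im,None,fx=2.9,fy=2.9/2*1.0*2*0.55,interpolation=cv2.INTER_CUBIC)
A=cv2.resize(A[:, :],(400*250//250*1,288));B=cv2.resize(B,(384,288))
A=cv2.resize(a[100:200,240:400],(800,500) if 0 else (480,300),interpolation=cv2.INTER_CUBIC)
B=cv2.resize(b[50:210,250:410],(300,300),interpolation=cv2.INTER_CUBIC)
cv2.imwrite("pics/c2.png",np.hstack([A,B]))
# top fork mask
t=cv2.imread("pics/top0.png");h=cv2.cvtColor(t,cv2.COLOR_BGR2HSV)
m=((h[...,2]>195)&(h[...,1]<40)).astype(np.uint8);m[:150]=0;m[206:]=0;m[:,:300]=0;m[:,372:]=0
c=max(cv2.findContours(m,0,cv2.CHAIN_APPROX_NONE)[0],key=cv2.contourArea)[:,0,:]
w=ray(c,130)[:,:2].astype(np.float32);print("top fork",cv2.minAreaRect(w),cv2.boxPoints(cv2.minAreaRect(w)))
# wrist fork
b,s=load("wB");hb=cv2.cvtColor(b,cv2.COLOR_BGR2HSV)
for p in [(300,120),(325,170),(290,150),(330,110),(310,145),(380,190)]:print(p,hb[p[1],p[0]])
# jig rims/pin in A
a,s=load("wA");ha=cv2.cvtColor(a,cv2.COLOR_BGR2HSV)
for p in [(300,167),(320,160),(290,140),(280,165),(330,140),(297,152)]:print(p,ha[p[1],p[0]])
```

```text
top fork ((649.90771484375, -9.8807373046875), (94.75688171386719, 59.388160705566406), 38.14604187011719) [[594.31 -15.79]
 [630.99 -62.5 ]
 [705.51  -3.97]
 [668.83  42.74]]
(300, 120) [ 38   6 164]
(325, 170) [ 12  21 124]
(290, 150) [ 30   5 157]
(330, 110) [ 30   6 163]
(310, 145) [ 20   6 134]
(380, 190) [ 10   3 222]
(300, 167) [120   4  67]
(320, 160) [165   8  68]
(290, 140) [150   4  66]
(280, 165) [130  11  67]
(330, 140) [130  11  68]
(297, 152) [  8   8 129]
```

View pics/c2.png

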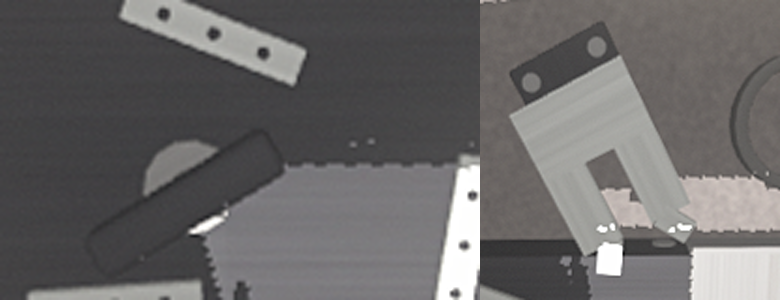

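The left half shows the bar with its centre at about (185,203) in the crop. The right half shows the fork, with closed-end corners at about (105,165) and (135,148). I'll compute both from masks and corners.

Run:
```python
from h import *
a,s=load("wA");v=cv2.cvtColor(a,cv2.COLOR_BGR2HSV)[...,2]
m=(cv2.GaussianBlur(v,(3,3),0)<54).astype(np.uint8);mm=np.zeros_like(m);mm[135:200,260:345]=m[135:200,260:345]
c=max(cv2.findContours(mm,0,cv2.CHAIN_APPROX_NONE)[0],key=cv2.contourArea)[:,0,:]
r=cv2.minAreaRect(ray(c,123,"wrist",s)[:,:2].astype(np.float32));print("bar wA",r,cv2.boxPoints(r).tolist())
k=np.array([[88,237],[107,275],[263,130],[285,170]])/3+[240,100];w=ray(k,123,"wrist",s)[:,:2]
d=w[2:].mean(0)-w[:2].mean(0);print("bar eye",w.mean(0),np.hypot(*d),np.degrees(np.arctan2(d[1],d[0])))
# jig from wA: rim outer corners shown (138,61),(385,59),(371,167),(152,173) at 4/3 
t=cv2.imread("pics/top0.png");vt=cv2.cvtColor(t,cv2.COLOR_BGR2HSV)[...,2]
mt=(vt<62).astype(np.uint8);q=np.zeros_like(mt);q[222:295,288:345]=0;
b,s=load("wB")
k=np.array([[31,117],[142,60],[107,255],[212,205],[105,165],[135,148]])/1.875+[250,50]
w=ray(k,130,"wrist",s)[:,:2];L=[w[2]-w[0],w[3]-w[1]]
print("fork B",w,[np.degrees(np.arctan2(l[1],l[0])) for l in L],"width",np.linalg.norm(w[0]-w[1]))
end=w[4:].mean(0);u=np.mean(L,0);u/=np.hypot(*u);print("seat B",end+6.5*u,"side check",np.cross(u,w[0]-end),np.cross(u,w[1]-end))
# notch end from top0: profile along fork axis
ut=ray([[0,0]],0);h=cv2.cvtColor(t,cv2.COLOR_BGR2HSV)
M=np.linalg.inv(extr("top")[1]);cc=extr("top")[0]
c0=np.array([649.9,-9.9]);uu=-np.array([np.cos(np.deg2rad(38.15)),np.sin(np.deg2rad(38.15))])
for x in range(-40,50,3):
    p=M@[*(c0+uu*x),130,1];px=(cc["cx"]+cc["fx"]*p[0]/-p[2],cc["cy"]+cc["fy"]*p[1]/p[2]);print(x,int(cv2.getRectSubPix(vt.astype(np.float32),(1,1),px)[0,0]),end="; ")
```

```text
Traceback (most recent call last):
ValueError: max() iterable argument is empty
```

Run:
```python
from h import *
a,s=load("wA");v=cv2.cvtColor(a,cv2.COLOR_BGR2HSV)[...,2]
print(v[145:185:3,286:322:3])
k=np.array([[88,237],[107,275],[263,130],[285,170]])/3+[240,100];w=ray(k,123,"wrist",s)[:,:2]
d=w[2:].mean(0)-w[:2].mean(0);print("bar eye",w.mean(0),np.hypot(*d),np.degrees(np.arctan2(d[1],d[0])))
b,s=load("wB")
k=np.array([[31,117],[142,60],[107,255],[212,205],[105,165],[135,148]])/1.875+[250,50]
w=ray(k,130,"wrist",s)[:,:2];L=[w[2]-w[0],w[3]-w[1]]
print("fork B",w,[np.degrees(np.arctan2(l[1],l[0])) for l in L],"width",np.linalg.norm(w[0]-w[1]))
end=w[4:].mean(0);u=np.mean(L,0);u/=np.hypot(*u);print("seat B",end+6.5*u,"side check",np.cross(u,w[0]-end),np.cross(u,w[1]-end))
t=cv2.imread("pics/top0.png");vt=cv2.cvtColor(t,cv2.COLOR_BGR2HSV)[...,2]
M=np.linalg.inv(extr("top")[1]);cc=extr("top")[0]
c0=np.array([649.9,-9.9]);uu=-np.array([np.cos(np.deg2rad(38.15)),np.sin(np.deg2rad(38.15))])
for x in range(-40,50,3):
    p=M@[*(c0+uu*x),130,1];px=(cc["cx"]+cc["fx"]*p[0]/-p[2],cc["cy"]+cc["fy"]*p[1]/p[2]);print(x,int(cv2.getRectSubPix(vt.astype(np.float32),(1,1),px)[0,0]),end="; ")
```

```text
[[ 67  67  67  67  66  65  63  66  67  65  67  65]
 [ 67  65  65  71 127 132 135 118  81  67  54  57]
 [ 65  66 104 128 129 127 125 127 108  52  66  68]
 [ 67  67 130 128 125 126 128  70  61  68  68  70]
 [ 63 134 126 126 126  74  53  65  71  68  69  71]
 [ 65 130 125 114  47  66  66  70  68  70  68  69]
 [ 61 130  65  57  68  70  65  67  69  67  68  69]
 [ 59  52  65  66  69  70  69  70  68  67  62  55]
 [ 62  64  67  69  69  67  67  67  66  55 109 127]
 [ 67  67  68  66  68  67  66  55 130 194 119 122]
 [ 68  66  68  67  66  63  56 255 231 122 123 123]
 [ 67  67  66  66  62  69  47 104 128 130 124 123]
 [ 65  65  65  60  70  66  66  83 133 131 127 127]
 [ 66  58  66  66  68  66  68  65 135 129 125 123]]
bar eye [494.49  37.5 ] 66.67313412637361 -47.700939506708124
fork B [[669.26  41.62]
 [704.95  -5.41]
 [609.84  -6.6 ]
 [645.05 -53.1 ]
 [653.92   2.68]
 [664.76 -10.11]] [np.float64(-140.94563975219845), np.float64(-141.47264532764476)] width 59.031940912015536
seat B [654.27  -7.79] side check -29.11514805334328 29.89382417725378
-40 233; -37 235; -34 236; -31 233; -28 232; -25 234; -22 234; -19 235; -16 237; -13 237; -10 155; -7 49; -4 53; -1 54; 2 52; 5 54; 8 73; 11 73; 14 74; 17 76; 20 74; 23 72; 26 73; 29 76; 32 79; 35 110; 38 146; 41 142; 44 142; 47 140; <stdin>:10: DeprecationWarning: Arrays of 2-dimensional vectors are deprecated. Use arrays of 3-dimensional vectors instead. (deprecated in NumPy 2.0)
```

Both views agree: seat at about (653.5,-7.8), insertion heading about 38.6°, bar centre at about (494.5,37.5) with bar angle about -47.7°. I'll hover over the bar and check from near.

Run:
```python
from h import *
bot.move_gripper(60)
q=down(np.deg2rad(42.3-180))
bot.move_ptp([494.5,37.5,230],q); bot.line_to([494.5,37.5,165],150)
a,s=snap("wC"); print(s["t"],s["tcp_pos"],s["joint_pos"])
cv2.imwrite("pics/c3.png",cv2.resize(a[180:340,220:420][:,:,::-1],None,fx=3,fy=3,interpolation=cv2.INTER_CUBIC))
M=np.linalg.inv(extr("wrist",s)[1]);c=extr("wrist")[0] if 0 else bot.get_calibration("wrist")
for P in ([494.5,37.5,123],):
    p=M@[*P,1];print(c["cx"]+c["fx"]*p[0]/-p[2],c["cy"]+c["fy"]*p[1]/p[2])
```

```text
5.55 [495.14  37.43 165.51] [ 0.47  0.12 -0.46  0.   -0.99  0.27]
323.5368620938519 230.53137789798436
```

View pics/c3.png

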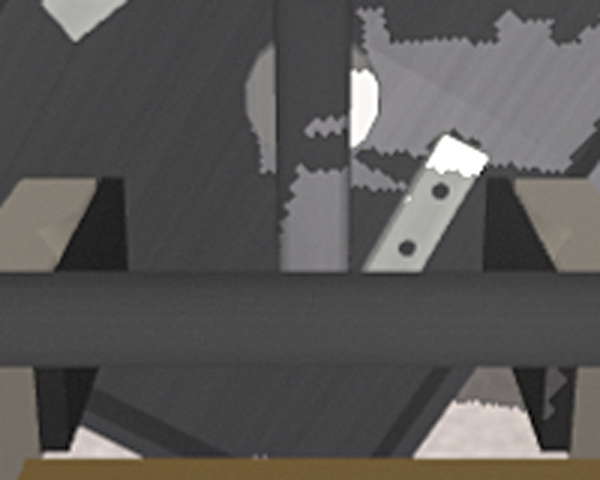

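The bar stands vertical in the image at crop column 313, so the jaw yaw and sideways position are right. Now I'll check the position along the bar, using its far end and the collar.

Run:
```python
from h import *
a,s=load("wC");v=cv2.cvtColor(a,cv2.COLOR_BGR2HSV)[...,2].astype(int)
print("col prof",{r:int(v[r,318:331].mean()) for r in range(120,215,3)})
M=np.linalg.inv(extr("wrist",s)[1]);c=bot.get_calibration("wrist")
pr=lambda P:(lambda p:(round(c["cx"]+c["fx"]*p[0]/-p[2],1),round(c["cy"]+c["fy"]*p[1]/p[2],1)))(M@[*P,1])
u=np.array([np.cos(np.deg2rad(-47.7)),np.sin(np.deg2rad(-47.7))])
for sg in(1,-1):print("bar end",pr([*(np.array([494.5,37.5])+sg*35*u),123]),pr([*(np.array([494.5,37.5])+sg*17*u),81]))
# collar extremes
for r in range(185,245,3):
    row=v[r,290:360];print(r,np.where(row>105)[0][[0,-1]]+290 if (row>105).any() else None,end="; ")
cv2.imwrite("pics/c4.png",cv2.resize(a[110:270,240:400],(600,600),interpolation=cv2.INTER_CUBIC))
```

```text
col prof {120: 71, 123: 70, 126: 71, 129: 71, 132: 71, 135: 71, 138: 71, 141: 71, 144: 71, 147: 71, 150: 70, 153: 70, 156: 70, 159: 70, 162: 70, 165: 70, 168: 70, 171: 70, 174: 57, 177: 61, 180: 70, 183: 72, 186: 73, 189: 72, 192: 72, 195: 72, 198: 72, 201: 73, 204: 73, 207: 73, 210: 72, 213: 73}
bar end (np.float64(323.6), np.float64(175.2)) (np.float64(323.1), np.float64(188.9))
bar end (np.float64(323.5), np.float64(281.2)) (np.float64(323.1), np.float64(232.7))
185 [340 346]; 188 [341 347]; 191 [341 349]; 194 [341 359]; 197 [308 359]; 200 [305 359]; 203 [304 359]; 206 [303 359]; 209 [302 359]; 212 [302 359]; 215 [302 359]; 218 [303 359]; 221 [304 359]; 224 [306 359]; 227 [306 359]; 230 [307 359]; 233 [307 338]; 236 [307 345]; 239 [319 359]; 242 [317 359];
```

View pics/c4.png

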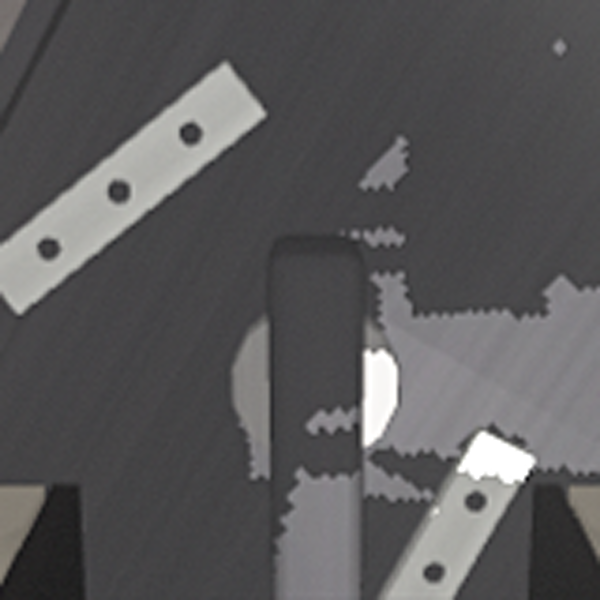

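The bar end at row 174 (predicted 175) and the collar agree to about 1 mm. Grip and draw the pin.

Run:
```python
from h import *
P=lambda:(lambda s:print(s["t"],s["tcp_pos"],s["contact_force"],s["width"]))(bot.read_state())
bot.line_to([494.5,37.5,93],120);P()
bot.move_gripper(5,40);P()
bot.line_to([494.5,37.5,125],60);P()
bot.line_to([494.5,37.5,158],80);P()
u=np.array([np.cos(np.deg2rad(38.6)),np.sin(np.deg2rad(38.6))]);seat=np.array([653.5,-7.8])
bot.line_to([*(seat-80*u),154.5],150);P()
a,s=snap("wD")
cv2.imwrite("pics/c5.png",cv2.resize(a[60:300,140:500][:,:,::-1],None,fx=2,fy=2,interpolation=cv2.INTER_CUBIC))
```

```text
6.35 [495.13  37.68  93.73] [0.18 0.4  0.01] 59.87532496723485
7.125 [494.43  37.45  93.01] [-0.29 -0.16  0.27] 15.594955263260696
7.8083 [494.51  37.54 125.1 ] [ 0.06 -0.41 -2.18] 15.50441014784668
8.375 [494.34  37.55 157.79] [ 1.01 -0.79 -2.8 ] 15.803630478793524
9.425 [590.39 -57.36 154.39] [ 0.34 -0.36 -2.29] 15.854714775554706
```

View pics/c5.png

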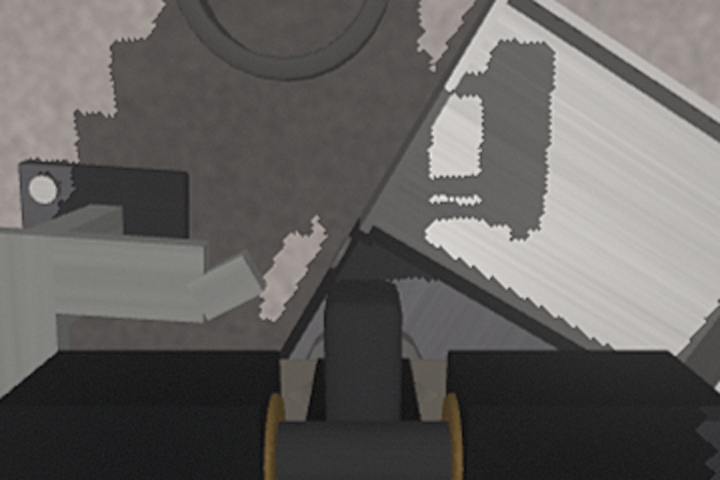

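Run:
```python
from h import *
a,s=load("wD")
k=np.array([[207,243],[20,230],[205,321],[60,313],[240,254],[262,285]])/2+[140,60]
w=ray(k,130,"wrist",s)[:,:2]-[653.5,-7.8];t=np.deg2rad(38.6)
print(np.c_[w@[np.cos(t),np.sin(t)],w@[-np.sin(t),np.cos(t)]])
```

```text
[[-34.76 -31.01]
 [ 15.84 -31.42]
 [-34.25  -8.56]
 [  6.32  -8.37]
 [-43.78 -28.51]
 [-50.   -20.08]]
```

This close check agrees to about 0.7 mm sideways. I'll correct by that and insert.

Run:
```python
from h import *
P=lambda:(lambda s:print(s["t"],s["tcp_pos"],s["contact_force"],s["width"]))(bot.read_state())
t=np.deg2rad(38.6);u=np.array([np.cos(t),np.sin(t)]);seat=np.array([653.9,-8.3])
for x,v in((-80,80),(-45,80),(-20,60),(0,50)):
    bot.line_to([*(seat+x*u),154.5],v);P()
bot.line_to([*(seat+0*u),151.5],30);P()
bot.line_to([*(seat+0*u),150],20);P()
```

```text
9.725 [591.29 -57.8  154.83] [ 0.35 -0.16 -1.59] 15.698160848832858
10.3167 [618.66 -36.1  153.99] [-1.11 -0.37 -1.11] 15.288233819857243
10.8833 [638.21 -20.63 154.23] [-0.27 -0.41 -2.17] 15.967545370613054
11.4333 [653.87  -8.14 154.23] [-0.21 -0.4  -2.19] 15.51152610611111
11.6833 [653.56  -8.48 151.22] [-0.76 -0.17 -1.87] 15.963534867713403
11.9333 [653.99  -8.37 150.14] [ 0.26 -0.93 -2.27] 15.791228474713085
```

Run:
```python
from h import *
P=lambda:(lambda s:print(s["t"],s["tcp_pos"],s["contact_force"],s["width"]))(bot.read_state())
for z in (149.2,148.4,147.6):
    bot.line_to([653.9,-8.3,z],20);P()
    if bot.read_state()["contact_force"][2]>0: break
bot.move_gripper(30);P()
bot.pause(0.2)
bot.line_to([653.9,-8.3,230],150)
q=down(np.deg2rad(-78.6))
bot.move_ptp([560,-60,300],q)
a,s=snap("wE");P();tt,_=snap("top1","top")
t=cv2.resize(tt[140:305,270:450],(440,400),interpolation=cv2.INTER_CUBIC)
w=cv2.resize(a[20:260,220:430],(350,400),interpolation=cv2.INTER_CUBIC)
cv2.imwrite("pics/c6.png",np.hstack([t,w])[:,:,::-1])
```

```text
12.1833 [654.03  -8.44 150.06] [-2.7   0.5   4.62] 15.786180312131092
12.7083 [653.93  -8.27 149.06] [ 0.69  0.1  -0.14] 30.353692626362832
14.6583 [560.05 -59.82 298.96] [-0.19  0.69  0.06] 29.87373029372306
```

View pics/c6.png

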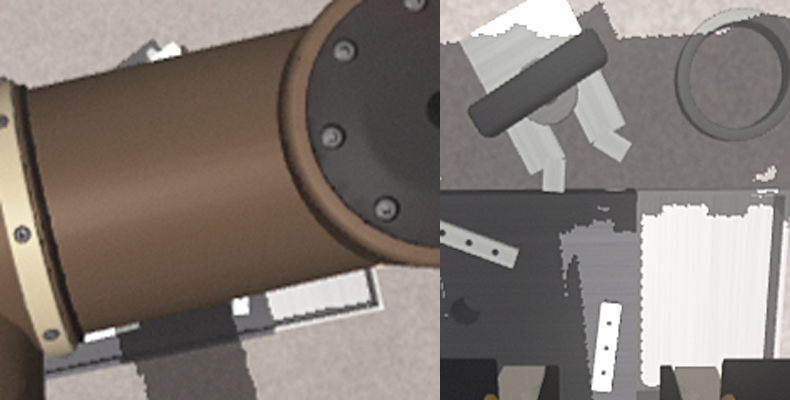

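The pin hangs in the notch: 4.6 N collar contact at TCP z 150.06, then released cleanly. The strips are still on the plate. Next I'll measure the jig axis, the strips and the scraper.

Run:
```python
from h import *
e,s=load("wE");print("pin bar",ray([[278.8,69.8]],180,"wrist",s))
a,s=load("wA");g=cv2.cvtColor(a,cv2.COLOR_BGR2GRAY)
for L in cv2.HoughLinesP(cv2.Canny(g[:240],40,100),1,np.pi/720,60,minLineLength=90,maxLineGap=12)[:,0]:
    w=ray(L.reshape(2,2),57,"wrist",s)[:,:2];d=w[1]-w[0];print(L,w.ravel(),"ang",np.degrees(np.arctan2(d[1],d[0])))
ang=np.deg2rad(-78.4);J=np.array([[np.cos(ang),np.sin(ang)],[-np.sin(ang),np.cos(ang)]])
tt=cv2.imread("pics/top0.png");v=cv2.cvtColor(tt,cv2.COLOR_BGR2HSV)
m=(v[...,2]>190).astype(np.uint8);m[:222]=0;m[292:]=0;m[:,:290]=0;m[:,373:]=0
for c in cv2.findContours(m,0,1)[0]:
    if cv2.contourArea(c)>30:
        r=cv2.boxPoints(cv2.minAreaRect(ray(c[:,0],51)[:,:2].astype(np.float32)));p=(r-[494.5,37.5])@J.T;print("strip jig",p.ravel())
m=((v[...,0]>3)&(v[...,0]<20)&(v[...,1]>100)).astype(np.uint8);m[:220]=0;m[290:]=0;m[:,:450]=0;m[:,510:]=0
c=max(cv2.findContours(m,0,1)[0],key=cv2.contourArea)[:,0];r=cv2.minAreaRect(ray(c,76)[:,:2].astype(np.float32));print("spine",r)
print("corn",cv2.boxPoints(r).ravel())
bot.move_gripper(60)
for yaw in(54.2,-125.8):print(yaw,bot.solve_ik([495,-340,37],down(np.deg2rad(yaw))))
for yaw in(-78.4,101.6):
  for x in(-107,135):
    p=np.array([494.5,37.5])+x*J[0];print(yaw,x,p,bot.solve_ik([*p,83],down(np.deg2rad(yaw))))
```

```text
pin bar [[653.38  -8.6  180.  ]]
[ 36 235 148 235] [337.74 342.37 364.58 208.16] ang -78.68895070610839
[421  78 516  79] [ 604.84  -69.96  624.12 -171.2 ] ang -79.22166817952835
[330 221 496 221] [ 425.93   -6.52  465.37 -203.64] ang -78.68551334760042
[500 235 606 235] [ 449.11 -214.43  474.61 -341.93] ang -78.68895070610836
[492 224 512  78] [ 460.76 -200.14  624.23 -166.6 ] ang 11.59586064110164
[251 231 365 231] [394.45  85.37 421.73 -51.02] ang -78.68796040725375
[424  83 515  82] [ 600.55  -74.55  620.99 -171.2 ] ang -78.06018951593717
[181  66 201 238] [565.9  185.7  373.38 144.2 ] ang -167.83691416512005
[409 230 418  85] [ 433.52 -103.35  597.28  -68.72] ang 11.941001755590964
[483 210 500  76] [ 475.56 -183.72  623.62 -153.17] ang 11.659900672315738
[494 236 515  78] [ 446.42 -207.65  624.87 -169.79] ang 11.979191627670769
[193  85 209 239] [549.15 171.21 373.99 134.44] ang -168.14540725049537
strip jig [-67.16 -64.87   1.47 -60.35   0.58 -46.71 -68.05 -51.22]
strip jig [ 95.57 -65.09 109.02 -66.71 117.29   1.85 103.84   3.48]
strip jig [ 37.39  31.75  42.23  44.73 -22.41  68.85 -27.25  55.87]
spine ((497.50042724609375, -340.3909606933594), (33.50481033325195, 82.22234344482422), 60.585182189941406)
corn [ 453.46 -334.79  525.08 -375.17  541.54 -345.99  469.92 -305.61]
54.2 [-0.28  0.42 -0.38  0.   -0.77 -1.92]
-125.8 [-0.28  0.42 -0.38  0.   -0.77  1.22]
-78.4 -107 [472.98 142.31] [ 0.69  0.21 -0.57  0.   -0.79  1.08]
-78.4 135 [521.65 -94.74] [ 0.19  0.26 -0.49  0.   -0.81  1.58]
101.6 -107 [472.98 142.31] [ 0.69  0.21 -0.57  0.   -0.79 -2.06]
101.6 135 [521.65 -94.74] [ 0.19  0.26 -0.49  0.   -0.81 -1.56]
```

Run:
```python
from h import *
bot.move_ptp([490,-338,230],down(np.deg2rad(-124)))
a,s=snap("wF");print(s["t"],s["tcp_pos"])
v=cv2.cvtColor(a,cv2.COLOR_RGB2HSV)
m=((v[...,0]>3)&(v[...,0]<20)&(v[...,1]>100)).astype(np.uint8);m[250:]=0
for c in cv2.findContours(m,0,1)[0]:
    if cv2.contourArea(c)>200:r=cv2.minAreaRect(ray(c[:,0],76,"wrist",s)[:,:2].astype(np.float32));print(r,cv2.boundingRect(c))
cv2.imwrite("pics/c7.png",cv2.resize(a[100:300,200:440],None,fx=3,fy=3,interpolation=cv2.INTER_CUBIC)[:,:,::-1])
```

```text
16.5667 [ 490.63 -337.47  230.45]
((500.3937072753906, -348.2952575683594), (20.609209060668945, 79.74524688720703), 60.41614532470703) (312, 131, 28, 85)
((672.8782958984375, -344.32293701171875), (36.79155731201172, 8.072683334350586), 56.01370620727539) (182, 0, 46, 12)
```

View pics/c7.png

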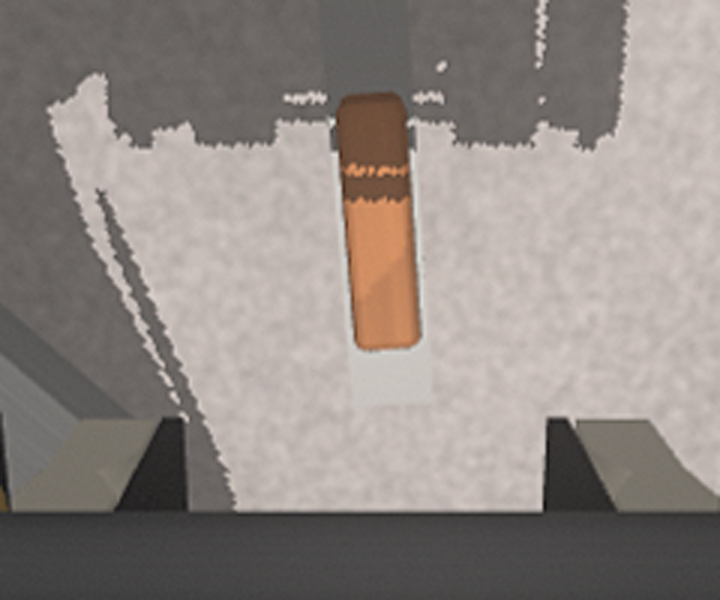

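The spine is fully visible: centre (500.4,-348.3), jaw direction -119.6°. I'll grasp it, carry it high and set it down behind the strips.

```bash
cat >> h.py <<'E'
JA=np.deg2rad(-78.3);JX=np.array([np.cos(JA),np.sin(JA)]);JY=np.array([-JX[1],JX[0]]);JC=np.array([494.5,37.5])
jig=lambda x,y,z:[*(JC+x*JX+y*JY),z]
def P():
    s=bot.read_state();d=s["tcp_pos"][:2]-JC
    print(round(s["t"],2),s["tcp_pos"],"jig",np.array([d@JX,d@JY]),"F",s["contact_force"],"w",s["width"])
E
python3 - <<'E'
from h import *
b=ray([[242,209]],130)[0,:2]-JC;print("bottle jig",b@JX,b@JY); b=ray([[183,263]],105)[0,:2]-JC;print("housing jig",b@JX,b@JY)
q=down(np.deg2rad(-119.6))
bot.move_ptp([500.4,-348.3,120],q);bot.line_to([500.4,-348.3,37.5],120);P()
bot.move_gripper(10,50);P()
bot.line_to([500.4,-348.3,160],150);P()
bot.move_ptp(jig(-106,0,160),down(JA));P()
a,s=snap("wG")
cv2.imwrite("pics/c8.png",cv2.resize(a[:, :],(800,500))[:,:,::-1])
E
```

```text
bottle jig -155.02013871000378 124.59895547037598
housing jig -312.17035272198603 32.40474591848226
17.97 [ 501.2  -348.64   38.66] jig [379.48 -71.74] F [-0.16  1.01  0.17] w 59.98217789449807
18.67 [ 500.33 -348.33   37.49] jig [378.99 -72.53] F [ 0.42 -0.03  0.97] w 22.216294280081538
19.63 [ 499.68 -347.93  158.84] jig [378.47 -73.08] F [ 0.21 -0.21 -2.83] w 21.81540100197562
21.42 [473.24 140.75 159.92] jig [-105.42    0.12] F [-0.38  0.24 -1.77] w 21.46327297859863
```

View pics/c8.png

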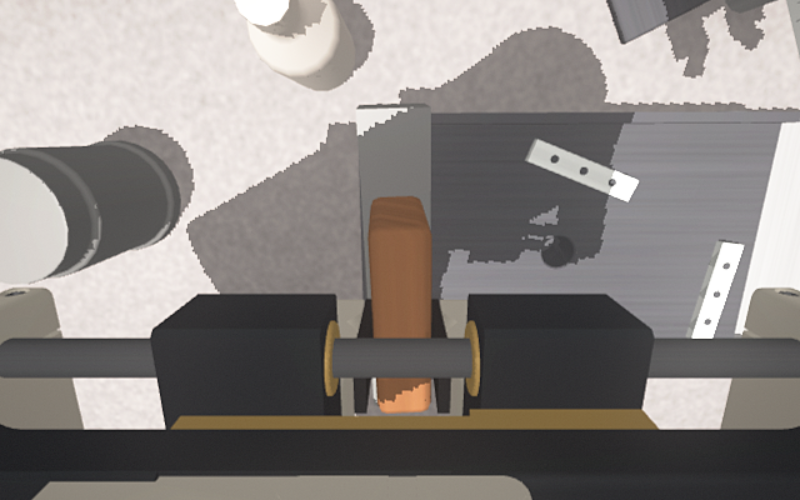

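The scraper is held squarely above the -x end of the plate. The strips are clear ahead of it. I'll check where the foot's end is, then lower it with force checks.

Run:
```python
from h import *
a,s=load("wG")
w=ray(np.array([[358,107],[430,107]])*.8,152.5,"wrist",s)[:,:2]-JC;print("foot end",np.c_[w@JX,w@JY])
w=ray(np.array([[700,111],[780,110]])*.8,57,"wrist",s)[:,:2]-JC;print("rim outer",np.c_[w@JX,w@JY])
w=ray(np.array([[557,250]])*.8,45,"wrist",s)[:,:2]-JC;print("bore",np.c_[w@JX,w@JY])
```

```text
foot end [[-121.18   83.52]
 [ -94.74   83.45]]
rim outer [[ 68.79  86.89]
 [115.31  87.33]]
bore [[-2.    0.11]]
```

Run:
```python
from h import *
a,s=load("wG")
k=np.array([[372,205],[420,205],[398,197],[380,410],[428,410],[369,232],[431,232]])*.8
w=ray(k,198.5,"wrist",s)[:,:2]-JC;print("spine pts z198.5\n",np.c_[w@JX,w@JY])
a,s=load("wF");t=np.deg2rad(60.4);X=np.array([np.cos(t),np.sin(t)]);Y=np.array([-X[1],X[0]])
w=ray(np.array([[353,405],[432,403]])/3+[200,100],30,"wrist",s)[:,:2]-[500.4,-348.3];print("F foot end",np.c_[w@X,w@Y])
w=ray(np.array([[340,95],[403,95],[357,349],[420,347]])/3+[200,100],76,"wrist",s)[:,:2]-[500.4,-348.3];print("F spine",np.c_[w@X,w@Y])
g=cv2.cvtColor(load("wG")[0],cv2.COLOR_BGR2GRAY);print([int(x) for x in g[70:110,320]])
# far foot edge in wF
g=cv2.cvtColor(a,cv2.COLOR_BGR2GRAY);print([int(x) for x in g[60:135:2,322]]);
```

```text
spine pts z198.5
 [[-113.64   54.51]
 [-100.15   54.47]
 [-106.32   56.74]
 [-112.46  -12.04]
 [ -96.96  -12.1 ]
 [-114.66   46.75]
 [ -96.93   46.7 ]]
F foot end [[ 13.2   76.35]
 [-16.31  77.83]]
F spine [[  7.42 -40.08]
 [-11.43 -38.63]
 [  8.6   40.  ]
 [-11.61  40.88]]
[242, 217, 116, 121, 124, 126, 129, 125, 173, 233, 194, 119, 116, 102, 98, 112, 194, 249, 215, 107, 120, 125, 126, 125, 125, 126, 125, 124, 123, 125, 124, 122, 125, 124, 123, 122, 124, 122, 122, 123]
[100, 105, 105, 102, 101, 102, 98, 98, 102, 103, 103, 103, 103, 105, 103, 102, 100, 103, 97, 95, 96, 97, 96, 97, 97, 98, 97, 98, 96, 97, 97, 98, 96, 98, 97, 93, 71, 80]
```

Run:
```python
from h import *
c=bot.get_calibration("wrist");Ti=np.linalg.inv(c["T_tool_cam"])
pr=lambda P:(lambda p:(round(c["cx"]+c["fx"]*p[0]/-p[2],1),round(c["cy"]+c["fy"]*p[1]/p[2],1)))(Ti@[*P,1])
print("finger tip corner (+9.5, 30, 0)",pr([9.5,30,0]),pr([9.5,-30,0]),"seen in wF ~ (262,240),(382,240)")
print("expected foot end top/bottom, spine end top",pr([75,-15,7.5]),pr([75,-15,37.5]),pr([40,-11,-38.5]))
import time
bot.pause(.3);a,s=snap("wH");P()
g=cv2.cvtColor(a,cv2.COLOR_RGB2GRAY)
print("rows from 60",[int(x) for x in g[60:120,300]])
print("spine col316 rows150-200",[int(x) for x in g[150:200,316]])
print("foot row100 cols",[int(x) for x in g[100,275:355]])
```

```text
finger tip corner (+9.5, 30, 0) (np.float64(381.7), np.float64(241.7)) (np.float64(260.7), np.float64(241.9)) seen in wF ~ (262,240),(382,240)
expected foot end top/bottom, spine end top (np.float64(288.8), np.float64(104.6)) (np.float64(293.7), np.float64(105.3)) (np.float64(290.9), np.float64(203.4))
21.82 [473.1  141.05 159.97] jig [-105.74    0.04] F [-0.59 -0.02 -2.28] w 21.53425543723643
rows from 60 [230, 229, 228, 226, 226, 226, 227, 228, 230, 230, 231, 231, 231, 232, 231, 230, 231, 233, 233, 234, 235, 235, 241, 203, 93, 96, 131, 216, 242, 236, 235, 235, 235, 236, 235, 235, 235, 235, 234, 236, 242, 218, 111, 123, 124, 124, 123, 124, 124, 126, 123, 123, 125, 124, 124, 125, 124, 123, 125, 121]
spine col316 rows150-200 [117, 119, 119, 119, 119, 120, 117, 104, 91, 88, 91, 92, 93, 95, 98, 93, 91, 91, 91, 87, 91, 91, 88, 92, 96, 93, 90, 90, 90, 91, 91, 95, 99, 99, 103, 103, 107, 107, 105, 107, 106, 106, 105, 105, 106, 104, 104, 105, 105, 107]
foot row100 cols [135, 134, 132, 131, 134, 135, 133, 135, 129, 142, 208, 244, 237, 236, 236, 236, 236, 234, 236, 238, 235, 211, 228, 246, 242, 242, 242, 245, 233, 106, 120, 121, 122, 122, 125, 123, 124, 125, 125, 126, 124, 125, 125, 123, 124, 124, 124, 124, 125, 122, 123, 123, 120, 125, 123, 124, 122, 123, 124, 122, 121, 121, 122, 123, 123, 122, 122, 122, 122, 116, 85, 89, 88, 90, 89, 88, 89, 91, 90, 88]
```

The fingertips project exactly where expected, so the near-range calibration is good and the scraper really sits off-centre in the grip. I'll solve its in-hand pose from edge points.

Run:
```python
from h import *
a=load("wH")[0];g=cv2.cvtColor(a,cv2.COLOR_BGR2GRAY);h=cv2.cvtColor(a,cv2.COLOR_BGR2HSV)
br=((h[...,0]>3)&(h[...,0]<20)&(h[...,1]>90))
for r in list(range(156,232,6)):
    c=np.where(br[r,270:370])[0]+270;print(r,c[[0,-1]] if len(c) else None,end=";")
print()
gx=np.abs(np.diff(cv2.GaussianBlur(g,(3,3),0).astype(int),axis=1))
for r in range(84,236,8):
    print(r,"L",[x+270 for x in np.where(gx[r,270:300]>15)[0]],"R",[x+330 for x in np.where(gx[r,330:365]>15)[0]])
cv2.imwrite("pics/c9.png",cv2.resize(a[60:280,250:390],(510,600) and (382,600),interpolation=cv2.INTER_CUBIC))
```

```text
156 None;162 [298 336];168 [297 338];174 [296 340];180 [295 342];186 [295 344];192 [295 344];198 [295 344];204 [295 344];210 [296 344];216 [296 344];222 [296 344];228 [297 344];
84 L [np.int64(285), np.int64(286), np.int64(287)] R []
92 L [] R [np.int64(344)]
100 L [np.int64(283), np.int64(284), np.int64(285), np.int64(295), np.int64(297)] R [np.int64(344)]
108 L [np.int64(284), np.int64(286), np.int64(287)] R [np.int64(344)]
116 L [] R [np.int64(344)]
124 L [] R [np.int64(344)]
132 L [] R [np.int64(344)]
140 L [] R [np.int64(344)]
148 L [] R [np.int64(344)]
156 L [] R []
164 L [] R []
172 L [np.int64(295)] R []
180 L [np.int64(288)] R []
188 L [np.int64(288)] R []
196 L [np.int64(288)] R []
204 L [np.int64(288), np.int64(289), np.int64(291)] R [np.int64(358), np.int64(359)]
212 L [np.int64(288), np.int64(289), np.int64(291)] R [np.int64(357), np.int64(358)]
220 L [np.int64(289), np.int64(292)] R [np.int64(353), np.int64(354)]
228 L [np.int64(289), np.int64(290), np.int64(292)] R [np.int64(351), np.int64(352)]
```

View pics/c9.png

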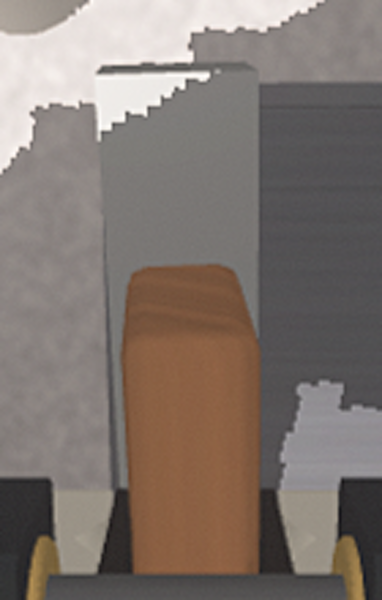

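The last picture shows the scraper shifted about +8 mm along the jig's y in the hand, with slight pitch and roll (about 2–3°). I'll compensate with y = -8 and lower step by step until light contact, which should also level it.

Run:
```python
from h import *
bot.line_to(jig(-103,-8,160),100);bot.line_to(jig(-103,-8,108),120);bot.pause(.1);P()
for z in (96,90,88,87,86,85,84,83.2,82.5):
    bot.line_to(jig(-103,-8,z),50);bot.pause(.08);s=bot.read_state();print(z,s["tcp_pos"][2],s["contact_force"],s["moment"])
    if s["contact_force"][2]>5: break
P()
```

```text
22.75 [465.4  136.56 107.94] jig [-102.9   -8.4] F [-0.53  0.18 -2.91] w 21.750596680030284
96 101.30431770848159 [-3.96 -4.84 37.43] [-1.74  1.3   0.05]
23.23 [470.01 138.12 101.3 ] jig [-103.5    -3.58] F [-3.96 -4.84 37.43] w 21.646922546682728
```

Contact came 6 mm early, most likely the low rear -y corner on the -x rim (clearance there was only about 1 mm). I'll back off, re-measure the in-hand edges by numbers, move forward in x and retry in fine steps.

Run:
```python
from h import *
bot.line_to(jig(-103,-8,112),60);bot.line_to(jig(-95,-8,112),60);bot.pause(.2)
a,s=snap("wI");P()
g=cv2.cvtColor(a,cv2.COLOR_RGB2GRAY);h=cv2.cvtColor(a,cv2.COLOR_RGB2HSV)
print("rows 76+",[int(x) for x in g[76:100,315]]);print("cols275 r110",[int(x) for x in g[112,278:292]],[int(x) for x in g[112,338:350]])
br=((h[...,0]>3)&(h[...,0]<20)&(h[...,1]>90))
for r in (162,174,180,186,198,228):
    c=np.where(br[r,270:370])[0]+270;print(r,c[[0,-1]] if len(c) else None,end=";")
# strips seen by the wrist, and rim lines, in jig frame
m=((h[...,2]>150)&(h[...,1]<30)).astype(np.uint8);m[240:]=0;m[:,:350]=0
for c in cv2.findContours(m,0,1)[0]:
    if 150<cv2.contourArea(c)<4000:
        w=ray(c[:,0],51,"wrist",s)[:,:2]-JC;q=np.c_[w@JX,w@JY];print("\nwhite",q.min(0),q.max(0),end="")
```

```text
24.18 [467.39 128.91 111.9 ] jig [-95.01  -8.01] F [ 0.06 -0.36 -2.57] w 21.46978720752972
rows 76+ [162, 160, 162, 162, 165, 151, 96, 113, 162, 155, 153, 151, 140, 99, 87, 90, 92, 90, 90, 88, 91, 92, 90, 87]
cols275 r110 [90, 90, 90, 92, 91, 91, 92, 88, 91, 89, 91, 88, 88, 86] [128, 127, 128, 128, 128, 128, 128, 128, 129, 128, 128, 125]
162 None;174 [302 340];180 [300 342];186 [298 344];198 [297 346];228 [297 345];
white [ 93.67 -21.44] [116.54   7.68]
white [-28.87  33.75] [42.1  71.38]
```

Run:
```python
from h import *
for z in (107,104,101,98,95,92.5,90,88,86,84.5,83):
    bot.line_to(jig(-95,-8,z),60);bot.pause(.06);s=bot.read_state();print(z,s["tcp_pos"][2],s["contact_force"],s["moment"])
    if s["contact_force"][2]>5: break
P();snap("wJ")
```

```text
107 106.75630721259787 [ 0.54 -0.18 -1.78] [-0.12  0.03  0.02]
104 103.92272711996517 [ 0.78  0.42 -2.77] [-0.02  0.01 -0.01]
101 101.40454955859666 [-1.27  0.03  3.63] [-0.01  0.11 -0.01]
98 100.8385152906042 [-11.13  -0.74  29.85] [-0.38  3.94 -0.  ]
25.41 [468.32 129.27 100.84] jig [-95.17  -7.02] F [-11.13  -0.74  29.85] w 21.59835512342918
```

The contact height was the same (101.4) at both x positions. Combined with the edge rays, this fits the scraper having slipped about 13 mm down and pitched about 5° in the hand, with its -y end already on the plate between the rims. I'll let it settle flat there and measure again before regripping.

Run:
```python
from h import *
bot.line_to(jig(-95,-8,101),60);P()
bot.move_gripper(26,10);bot.move_gripper(44);bot.pause(.4)
a,s=snap("wK");P()
g=cv2.cvtColor(a,cv2.COLOR_RGB2GRAY);h=cv2.cvtColor(a,cv2.COLOR_RGB2HSV)
br=((h[...,0]>3)&(h[...,0]<20)&(h[...,1]>90))
for r in range(130,240,8):
    c=np.where(br[r,250:390])[0]+250;print(r,c[[0,-1]] if len(c) else None,end=";")
c=bot.get_calibration("wrist");M=np.linalg.inv(extr("wrist",s)[1])
def pr(x,y,z):
    p=M@[*jig(x,y,z),1];return np.array([c["cx"]+c["fx"]*p[0]/-p[2],c["cy"]+c["fy"]*p[1]/p[2]])
print("\nexp spine end top corners",pr(-98-11,40,121),pr(-98+11,40,121),"bottom",pr(-98,40,75),"foot end top",pr(-113,75,75),pr(-83,75,75))
print("rows 60..140 col 315",[int(x) for x in g[60:140:2,315]])
cv2.imwrite("pics/wKc.png",a[:,:,::-1])
```

```text
25.71 [467.32 128.94 100.94] jig [-95.05  -8.07] F [-3.57  0.77  6.34] w 21.67462252762295
27.09 [467.39 128.91 100.98] jig [-95.01  -8.01] F [-0.74 -0.05 -0.  ] w 44.01454540403139
130 None;138 None;146 None;154 None;162 None;170 [306 336];178 [301 341];186 [298 343];194 [296 345];202 [296 345];210 [297 345];218 [297 345];226 [297 345];234 [297 345];
exp spine end top corners [286.91 172.47] [340.69 172.37] bottom [315.49 157.13] foot end top [285.79  88.86] [344.35  88.77]
rows 60..140 col 315 [228, 231, 216, 137, 138, 164, 160, 162, 161, 164, 139, 125, 154, 150, 150, 146, 85, 89, 88, 91, 98, 134, 132, 129, 128, 129, 129, 129, 129, 129, 131, 129, 127, 126, 127, 128, 127, 127, 126, 125]
```

The numbers agree on one picture. The spine's end face looks too tall (pitch about 0.1 rad), its height fits "on the plate", and the foot's +y end comes out near y = 80–82. So that end is probably propped on the +y rim. I'll grip it, shift it by -6 mm in y, release and re-measure.

```bash
cat >> h.py <<'E'
def meas(name):
    a,s=snap(name);h=cv2.cvtColor(a,cv2.COLOR_RGB2HSV);g=cv2.cvtColor(a,cv2.COLOR_RGB2GRAY)
    br=((h[...,0]>3)&(h[...,0]<20)&(h[...,1]>90))
    print("spine rows",[(r,(np.where(br[r,250:390])[0][[0,-1]]+250).tolist()) for r in range(100,250,4) if br[r,250:390].any()])
    print("col profile 60..",[int(x) for x in g[60:170:2,318]])
    c=bot.get_calibration("wrist");M=np.linalg.inv(extr("wrist",s)[1])
    def pr(x,y,z):
        p=M@[*jig(x,y,z),1];return np.array([c["cx"]+c["fx"]*p[0]/-p[2],c["cy"]+c["fy"]*p[1]/p[2]])
    P();return a,s,pr
E
python3 - <<'E'
from h import *
bot.move_gripper(10,60);P()
bot.line_to(jig(-95,-8,103.5),50);bot.line_to(jig(-95,-14,103.5),50);P()
bot.line_to(jig(-95,-14,101.5),50);P()
bot.move_gripper(44);bot.pause(.4)
a,s,pr=meas("wL")
for cy in(-8,-4,0,4):print(cy,"spine end top",pr(-98,cy+40,121),"bot",pr(-98,cy+40,75),"foot end",pr(-98,cy+75,75))
E
```

```text
27.6 [467.42 128.93 101.  ] jig [-95.02  -7.98] F [ 0.77  0.09 -0.91] w 21.73198534427577
28.12 [463.51 128.79 104.45] jig [-95.68 -11.83] F [ 6.78 -0.51 -4.04] w 21.515589433574604
28.37 [463.87 129.05 102.72] jig [-95.86 -11.43] F [ 6.3   1.69 -0.24] w 21.557023388850745
spine rows [(164, [303, 336]), (168, [301, 338]), (172, [299, 340]), (176, [298, 341]), (180, [296, 343]), (184, [295, 344]), (188, [295, 344]), (192, [295, 344]), (196, [295, 344]), (200, [295, 344]), (204, [295, 344]), (208, [295, 344]), (212, [295, 344]), (216, [295, 343]), (220, [295, 343]), (224, [295, 343]), (228, [296, 343]), (232, [296, 343]), (236, [296, 343]), (240, [296, 343]), (244, [296, 343]), (248, [296, 343])]
col profile 60.. [161, 161, 160, 160, 158, 68, 163, 150, 151, 151, 149, 148, 150, 155, 136, 88, 89, 122, 133, 132, 131, 130, 131, 131, 132, 128, 129, 129, 129, 129, 129, 130, 127, 127, 127, 128, 127, 127, 128, 124, 126, 126, 126, 126, 125, 125, 126, 124, 125, 124, 125, 116, 87, 94, 89]
29.45 [461.53 127.7  101.49] jig [-95.01 -13.99] F [-0.07  0.13 -0.31] w 43.81142181234739
-8 spine end top [313.82 176.95] bot [315.49 160.65] foot end [315.08  92.9 ]
-4 spine end top [313.75 167.32] bot [315.45 153.26] foot end [315.03  84.7 ]
0 spine end top [313.67 157.55] bot [315.4  145.78] foot end [314.98  76.39]
4 spine end top [313.6  147.61] bot [315.35 138.21] foot end [314.92  67.98]
```

Run:
```python
from h import *
a,s=load("wF");a=a.astype(int)
t=np.deg2rad(60.4);X=np.array([np.cos(t),np.sin(t)]);Y=np.array([-X[1],X[0]])
for r in range(40,134,4): 
    w=ray([[318,r]],30,"wrist",s)[0,:2]-[500.4,-348.3];print(r,"Y%.0f"%(w@Y),a[r,310:328].mean(0).round(),a[r,285:298].mean(0).round())
```

```text
40 Y-123 [ 98. 100. 105.] [ 97.  99. 104.]
44 Y-120 [ 97.  99. 104.] [ 96.  98. 102.]
48 Y-116 [ 98. 100. 105.] [ 96.  98. 104.]
52 Y-113 [ 97.  99. 104.] [ 95.  97. 102.]
56 Y-109 [ 97.  99. 104.] [ 95.  98. 103.]
60 Y-106 [ 97.  99. 104.] [ 96.  98. 104.]
64 Y-102 [ 99. 102. 107.] [ 96.  98. 103.]
68 Y-98 [ 96.  99. 104.] [ 97.  99. 104.]
72 Y-95 [ 98. 100. 105.] [ 94.  96. 101.]
76 Y-91 [ 98. 100. 105.] [ 95.  97. 103.]
80 Y-87 [ 98. 100. 106.] [ 97. 100. 105.]
84 Y-83 [ 98. 101. 106.] [ 99. 101. 106.]
88 Y-80 [ 98. 101. 106.] [ 99. 101. 106.]
92 Y-76 [ 98. 101. 106.] [100. 102. 108.]
96 Y-72 [ 96.  97. 100.] [ 97.  99. 105.]
100 Y-68 [94. 97. 98.] [ 97. 100. 105.]
104 Y-64 [95. 96. 99.] [ 98. 100. 105.]
108 Y-60 [95. 96. 99.] [ 99. 102. 107.]
112 Y-57 [95. 97. 99.] [100. 103. 108.]
116 Y-53 [95. 97. 99.] [101. 103. 108.]
120 Y-49 [95. 98. 99.] [ 99. 101. 107.]
124 Y-45 [95. 97. 99.] [ 98. 100. 105.]
128 Y-41 [95. 97. 99.] [ 99. 102. 107.]
132 Y-37 [61. 72. 92.] [121. 124. 131.]
```

The foot is symmetric (150 mm), so the row-70 line was the rim. The consistent reading is a scraper flat on the plate, with x ≈ -95.5 and centre y ≈ -8, against the -y rim, which explains the resistance. I'll regrip at the proper height with 60 N and centre it.

Run:
```python
from h import *
bot.line_to(jig(-95.5,-8,101.5),60)
for z in(92,86,83):
    bot.line_to(jig(-95.5,-8,z),60);s=bot.read_state();print(z,s["tcp_pos"][2],s["contact_force"])
    if s["contact_force"][2]>6: break
bot.move_gripper(10,60);bot.pause(.15);P()
bot.line_to(jig(-95.5,-8,84.5),40);bot.pause(.1);P()
bot.line_to(jig(-95.5,-1,84.5),40);bot.pause(.1);P()
bot.line_to(jig(-95.5,-1,83.3),40);bot.pause(.1)
a,s,pr=meas("wM")
for cy in(-5,0,5):print(cy,"spine end top",pr(-95.5,cy+40,121),"bot",pr(-95.5,cy+40,75),"foot end",pr(-95.5,cy+75,75))
```

```text
92 91.3372241710151 [-0.28 -0.78  0.21]
86 85.56059517846892 [ 0.15 -0.55  0.1 ]
83 82.87293718973227 [ 0.36 -0.1  -0.47]
31.16 [467.32 129.43  83.05] jig [-95.53  -7.97] F [0.72 0.74 0.87] w 21.62217707746519
31.51 [467.33 129.38  84.47] jig [-95.48  -7.97] F [ 1.05  0.02 -1.71] w 21.888270061091013
31.93 [474.   130.66  84.3 ] jig [-95.39  -1.18] F [ 0.01  0.45 -2.37] w 21.881294292665114
spine rows [(184, [301, 341]), (188, [300, 343]), (192, [298, 344]), (196, [297, 345]), (200, [296, 346]), (204, [295, 347]), (208, [294, 348]), (212, [293, 349]), (216, [293, 349]), (220, [293, 349]), (224, [294, 349]), (228, [294, 349]), (232, [294, 349]), (236, [294, 349]), (240, [293, 349]), (244, [293, 349]), (248, [294, 349])]
col profile 60.. [236, 235, 234, 234, 233, 235, 215, 135, 138, 134, 164, 161, 160, 164, 148, 156, 76, 94, 91, 90, 89, 88, 84, 126, 131, 129, 130, 129, 130, 128, 128, 128, 129, 129, 125, 127, 127, 126, 126, 126, 127, 126, 126, 126, 124, 123, 124, 125, 125, 123, 125, 124, 126, 124, 123]
32.33 [474.11 130.78  83.31] jig [-95.47  -1.05] F [ 1.2   0.6  -2.34] w 21.9498619917686
-5 spine end top [321.16 212.99] bot [321.05 185.8 ] foot end [320.93 113.21]
0 spine end top [321.14 199.86] bot [321.03 175.93] foot end [320.91 102.14]
5 spine end top [321.12 186.45] bot [321.02 165.89] foot end [320.89  90.89]
```

Now it is held level at the nominal height (spine width and centre match), with the centre near y = -3. I'll shift it +3 and sweep.

Run:
```python
from h import *
bot.line_to(jig(-92,2,83.2),60);P()
for x in(-30,30,80,110,135):
    bot.line_to(jig(x,2,83.2),70);P()
bot.pause(.2)
a,s,pr=meas("wN")
h=cv2.cvtColor(a,cv2.COLOR_RGB2HSV)
m=((h[...,2]>215)&(h[...,1]<25)).astype(np.uint8);m[250:]=0
for c in cv2.findContours(m,0,1)[0]:
    if cv2.contourArea(c)>80:
        w=ray(c[:,0],10,"wrist",s)[:,:2]-JC;q=np.c_[w@JX,w@JY];print("white",cv2.boundingRect(c),q.min(0),q.max(0))
```

```text
32.58 [478.04 127.86  83.19] jig [-91.82   2.2 ] F [ 0.71  0.02 -2.45] w 21.493913016131906
33.62 [490.43  67.43  83.23] jig [-30.13   2.09] F [-0.    0.59 -2.08] w 21.590993291774506
34.62 [502.55   8.59  83.2 ] jig [29.94  2.02] F [ 0.04 -0.17 -1.48] w 22.10632486131061
35.49 [512.6  -40.55  83.13] jig [80.1  1.9] F [-0.71  0.09 -1.91] w 21.76788749523151
36.07 [518.71 -70.26  83.11] jig [110.43   1.85] F [ 0.95  0.9  -1.93] w 21.6767910708969
36.58 [523.75 -94.72  83.08] jig [135.41   1.83] F [-0.39 -0.22 -1.12] w 21.80376332881665
spine rows [(184, [301, 341]), (188, [299, 342]), (192, [298, 344]), (196, [297, 345]), (200, [296, 346]), (204, [295, 347]), (208, [294, 348]), (212, [293, 349]), (216, [293, 349]), (220, [293, 348]), (224, [293, 348]), (228, [294, 348]), (232, [294, 348]), (236, [294, 348]), (240, [293, 349]), (244, [293, 348]), (248, [293, 349])]
col profile 60.. [139, 136, 133, 133, 133, 135, 134, 133, 134, 131, 132, 134, 132, 130, 167, 164, 163, 150, 122, 166, 164, 164, 166, 132, 128, 127, 126, 128, 127, 130, 126, 128, 127, 126, 125, 126, 127, 127, 126, 126, 127, 127, 128, 125, 125, 126, 127, 124, 125, 125, 124, 124, 125, 124, 124]
36.83 [523.82 -94.09  83.22] jig [134.8    2.03] F [-0.46  0.28 -2.28] w 21.54233923701399
white (358, 219, 105, 21) [161.34 -15.94] [235.92  -0.69]
white (428, 181, 28, 17) [209.69  15.43] [228.15  26.87]
white (475, 0, 165, 250) [229.11 -24.07] [364.39 138.37]
white (459, 0, 25, 11) [218.8  132.96] [233.05 138.38]
white (406, 0, 62, 10) [186.35 133.52] [223.23 138.42]
white (385, 0, 50, 22) [173.65 126.95] [203.85 138.43]
white (269, 0, 137, 34) [103.52 120.25] [186.81 138.5 ]
white (159, 0, 77, 26) [ 36.29 124.86] [ 82.51 138.57]
white (105, 0, 43, 12) [  4.38 132.62] [ 29.76 138.6 ]
white (0, 0, 108, 79) [-69.55  94.32] [  4.06 138.66]
```

Sweep complete with negligible force. I'll lift, carry the scraper slowly to its original spot and set it down.

Run:
```python
from h import *
bot.line_to(jig(134,2,150),80);P()
bot.line_to([495,-342,150],110);P()
bot.line_to([495,-342,60],70);P()
for z in(50,45,42,40,38.5,37.5,36.5):
    bot.line_to([495,-342,z],30);bot.pause(.05);s=bot.read_state();print(z,s["tcp_pos"][2],s["contact_force"])
    if s["contact_force"][2]>1.5: break
bot.move_gripper(50);bot.pause(.2);P()
bot.line_to([495,-342,160],120)
bot.move_ptp([480,-80,300],down(JA));bot.pause(.2)
a,s=snap("wO");P()
h=cv2.cvtColor(a,cv2.COLOR_RGB2HSV)
m=((h[...,2]>130)&(h[...,1]<30)).astype(np.uint8);m[240:]=0
for t in(130,215):
  m=((h[...,2]>t)&(h[...,1]<30)).astype(np.uint8);m[240:]=0
  for c in cv2.findContours(m,1,1)[0]:
    if 60<cv2.contourArea(c)<6000:
        w=ray(c[:,0],10,"wrist",s)[:,:2].astype(np.float32);r=cv2.minAreaRect(w);d=np.array(r[0])-JC
        if abs(d@JY)<100 and -140<d@JX<260: print(t,cv2.boundingRect(c),"jig",d@JX,d@JY,"size",np.array(r[1]))
```

```text
37.81 [523.17 -93.3  149.45] jig [133.9    1.55] F [ 0.31 -0.81 -2.98] w 21.658897338406803
40.23 [ 495.12 -341.67  150.05] jig [371.42 -76.29] F [-0.35 -0.09 -2.25] w 21.74868158139187
41.67 [ 495.34 -342.15   60.54] jig [371.93 -76.16] F [ 0.7   1.   -2.38] w 21.729339653131355
50 49.90569581897962 [-0.1  -0.48 -1.85]
45 44.8756006654933 [ 0.12 -0.56 -2.23]
42 41.8964777215598 [-0.64  0.17 -2.21]
40 39.9308454018103 [-0.48  0.99 -1.97]
38.5 38.46720668169554 [ 0.06  0.12 -1.1 ]
37.5 38.086252553154566 [-2.3   2.03  4.66]
44.67 [ 494.99 -342.     37.51] jig [371.71 -76.48] F [0.54 0.71 0.65] w 50.02047246232992
47.24 [479.98 -80.73 299.27] jig [112.83 -38.19] F [ 0.14 -0.46 -0.18] w 50.26176504413409
130 (121, 81, 19, 6) jig -123.96080595286281 65.64010428681242 size [ 5.87 22.7 ]
130 (132, 58, 32, 4) jig -98.26922441185793 93.24718367237962 size [ 3.4  37.95]
215 (338, 142, 79, 55) jig 186.36258413727603 -43.36446488103015 size [ 72.45 102.36]
```

No strip-sized bright shapes remain on the plate. I'll move the arm clear and check the tray, pin and scraper with the top camera by numbers.

Run:
```python
from h import *
bot.move_joints([1.484,0.359,0.012,0,-1.224,-0.288]);P()
b,_=snap("top2","top");a=cv2.imread("pics/top0.png")[:,:,::-1]
c,T=extr("top");M=np.linalg.inv(T)
def pr(x,y,z):
    p=M@[*jig(x,y,z),1];return [c["cx"]+c["fx"]*p[0]/-p[2],c["cy"]+c["fy"]*p[1]/p[2]]
# rectify to jig top-view, 2 px/mm, plate z45, tray z6
def rect(im,x0,x1,z):
    q=np.float32([pr(x0,-86,z),pr(x1,-86,z),pr(x1,86,z),pr(x0,86,z)]);W=(x1-x0)
    H=cv2.getPerspectiveTransform(q,np.float32([[0,172],[W,172],[W,0],[0,0]]));return cv2.cvtColor(cv2.warpPerspective(im,H,(W,172)),cv2.COLOR_RGB2GRAY)
p0,p1=rect(a,-130,130,45),rect(b,-130,130,45);print("plate px >150 before/after",(p0>150).sum(),(p1>150).sum())
t0,t1=rect(a,130,240,6),rect(b,130,240,6);print("tray median",np.median(t0),np.median(t1))
m=(t1>np.median(t1)+25).astype(np.uint8)
for k in cv2.findContours(m,0,1)[0]:
    if cv2.contourArea(k)>100:r=cv2.minAreaRect(k);print("tray bright: jig",r[0][0]+130,86-r[0][1],r[1],r[2],cv2.contourArea(k))
m0=(t0>np.median(t0)+25);print("before bright",m0.sum(),"after",m.sum())
h=cv2.cvtColor(b,cv2.COLOR_RGB2HSV);s=((h[...,0]>3)&(h[...,0]<20)&(h[...,1]>100)).astype(np.uint8);s[:220]=0;s[300:]=0;s[:,:440]=0;s[:,520:]=0
k=max(cv2.findContours(s,0,1)[0],key=cv2.contourArea)[:,0];print("scraper spine",cv2.minAreaRect(ray(k,76)[:,:2].astype(np.float32)))
d=np.abs(a.astype(int)-b).max(2)>60;n,l,st,ce=cv2.connectedComponentsWithStats(d.astype(np.uint8))
print([(st[i].tolist()) for i in range(1,n) if st[i,4]>15])
```

```text
49.89 [247.96 627.8  226.64] jig [-628.03 -121.71] F [ 0.05  0.02 -0.43] w 49.939088563464026
plate px >150 before/after 3402 0
tray median 174.0 175.0
tray bright: jig 194.47481536865234 -59.24049377441406 (14.85702896118164, 71.20575714111328) 88.85424041748047 924.5
tray bright: jig 152.00076866149902 14.960800170898438 (100.41207122802734, 30.66077423095703) 88.87670135498047 1871.5
before bright 0 after 3011
scraper spine ((492.4247131347656, -335.2778625488281), (79.43657684326172, 34.177738189697266), 11.769527435302734)
[[352, 165, 7, 7, 26], [329, 168, 25, 24, 226], [371, 214, 18, 37, 199], [461, 220, 13, 31, 116], [478, 221, 10, 14, 53], [306, 224, 29, 11, 183], [470, 233, 7, 10, 32], [473, 232, 24, 22, 249], [363, 240, 9, 30, 187], [315, 245, 7, 7, 24], [321, 252, 7, 8, 24], [389, 253, 27, 10, 73], [456, 254, 12, 22, 80], [472, 254, 20, 16, 139], [470, 265, 8, 19, 64], [297, 269, 30, 14, 187], [65, 327, 7, 4, 18], [30, 384, 12, 7, 45]]
```

Run:
```python
from h import *
b=load("top2")[0];c,T=extr("top");M=np.linalg.inv(T)
def pr(x,y,z):
    p=M@[*jig(x,y,z),1];return [c["cx"]+c["fx"]*p[0]/-p[2],c["cy"]+c["fy"]*p[1]/p[2]]
q=np.float32([pr(120,-86,6),pr(245,-86,6),pr(245,86,6),pr(120,86,6)])
im=cv2.warpPerspective(cv2.cvtColor(b,cv2.COLOR_BGR2GRAY),cv2.getPerspectiveTransform(q,np.float32([[0,172],[125,172],[125,0],[0,0]])),(125,172))
for y in range(2,172,5):print("%4d"%(86-y),"".join("#" if v>200 else "+" if v>165 else "." if v>110 else " " for v in im[y,::2]))
```

```text
84         .+.....................................................
  79         .++.....++....++.....++....++.....+.....++.....++...   
  74        ..+++++++++++++++++++++++++++++++++++++++++++++++++..   
  69         .++++++++++++++++++++++++++++++++++++++++++++++++++.   
  64          +####+++.+++++++++++++++++++++++++++++++++++++++++.   
  59         .+#######++++++++++++++++++++++++++++++++++++++++++.   
  54         .+#######++++++++++++++++++++++++++++++++++++++++++.   
  49        .++#######++++++++++++++++++++++++++++++++++++++++++.   
  44         .+#######++++++++++++++++++++++++++++++++++++++++++.   
  39        .++#######++..++++++++++++++++++++++++++++++++++++++.   
  34         .###############+++++++++++++++++++++++++++++++++++.   
  29         .###############+++++++++++++++++++++++++++++++++++.   
  24         .+##############+++++++++++++++++++++++++++++++++++.   
  19         .###############+++++++++++++++++++++++++++++++++++.   
  14         .#######+#######+++++++++++++++++++++++++++++++++++.   
   9         .+##############+++++++++++++++++++++++++++++++++++.  
[... 540 characters left out ...]
+++++++++.   
 -36         .++++++++++++++++++++++++++++++++++++++++++++++++++.   
 -41         .++++++++++++++++++++++++++++++++++++++++++++++++++.   
 -46        .+++++++++++++++++++++++++++++++++++++++++++++++++++.   
 -51         .++++++++++.++..++..+++++++++++++++++++++++++++++++.   
 -56         .++++++++++++##################################++++.   
 -61         .+++++++++++###################################++++.   
 -66         .+++++++++++###################################++++.   
 -71         .+++++++++++++++++++++++++++++++++++++++++++++++++++   
 -76         .++++++++++++++++++++++++++++++++++++++++++++++++++.   
 -81          .+++++.+++...++++..+++...........++++...++++...+...
```

The tray map shows all three strips flat inside the tray. Handing in.

```bash
python3 -c "
from h import *
print(ray([[341.5,180]],180)[0]); print(bot.read_state()['t']); bot.close_job()"
```

```text
[645.24  -4.79 180.  ]
49.9417
the job is handed in; nothing more can be done
```

The job is done and handed in at 49.9 s of the 64 s allowed; the hand-in gave no verdict.

**Pin:** I drew it out of the bore, slid it into the notch and let the collar down onto the fork (4.6 N contact) before releasing. Just after release the wrist camera put the bar centre at (653.4, -8.6), against a seat estimate of (653.9, -8.3). The last reading, at hand-in, disagrees: it gave (645, -5), about 9 mm away. It was a rough estimate from the bounding box of what changed in the top camera image, so I trust the wrist reading, but I did not take a second close look.

**Scraper problem:** On the first carry it slipped about 18 mm down in the grip. It then hit the jig twice while I lowered it, at 37 N and 30 N on the wrist. The second time it was on the plate; the first contact could also have been a rim. I set it down on the plate, regripped it at the right height with 60 N, and it held level after that.

**Strips:** The sweep went through with almost no force. In the top camera the bright strip pixels on the plate went from 3402 to 0. All three strips lie flat in the tray, with centres at about jig x 147, 160 and 194. The gripper was never lower than about 30 mm above them.

**Scraper and bystanders:** The scraper stands on the bench at about (495, -342), jig x about 372, released after bench contact at the expected height. The before/after comparison in the top camera showed no change at the bystanders. I had used all 12 picture views by then, so the last checks were by numbers only.

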